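Zero the balance, slide the dish onto its pan, record

ROBOT

A 6-joint arm with a two-finger parallel gripper is mounted at the origin on a cart in front of the work surface, level with it; the furniture and walls round the work are solid. World frame = base frame: x ahead of the robot, y to its left, z up, the work surface at z = 0. Lengths are in m, angles in degrees, forces in N, time in s.
With the tool pointing down it reaches from about 0.3 to 0.875 m from the base axis. Payload 6.4 kg.
Tool frame: the origin (TCP) lies midway between the tips of the shut fingers; the grasp point (between the pads) lies 19 mm behind it; z points along the fingers, y is the direction in which the jaws open and shut (so a half turn about z gives the same grasp; the last joint's range is limited). The gripper opens to 85 mm and grips with 20 to 120 N. Pads are 22 mm wide; open, the fingers measure 114 mm over their backs; the gripper's body (76 mm by 85 mm) begins 54 mm behind the grasp point. The pads swing forward as they close: fully open they stand 13 mm farther back than shut.
Start: joints at [-79.888, 10.359, 92.074, -0, 77.567, -11.82], TCP at [0.215, -0.533, 0.201] pointing down, gripper open.
Joint ranges: [-171.53, 171.53], [-51.25, 118.39], [17.06, 147.69], [-65.23, 245.23], [0, 150.52], [-178.68, 178.68]. Speed limits (degrees/s): [147.25, 147.25, 172.46, 180, 180, 180].

INTERFACE

Orientations are given as [roll, pitch, yaw] about the fixed x, y, z axes, in that order (R = Rz(yaw) Ry(pitch) Rx(roll)).
In Python, from station import * gives the robot as it stands. The module is installed in compiled form; this text tells all that it offers.
- The arm moves only by the tool arm_command, never from a script. Its argument "targets" is one flat list of numbers, 7 for each row, row after row: the turn, a rotation vector about the tool's x, y, z in rad, then the shift along the tool's x, y, z in units of 40 mm (1.0 is 40 mm), then the finger opening in mm, from 0 to 85.4. A call has 1 to 12 rows; each row is the pose to reach, as a shift and turn from the pose commanded when the call began, along the tool's axes at that moment; what a row does not reach only later rows make up. A row lasts 1/8 s, in which the tool goes at most 62.5 mm and 10.7 degrees, less where a joint would pass 70% of its speed; a pose out of reach is approached as far as the arm can. A call with a gripper value outside its range is refused whole. The fingers move at their own pace and stop on an object; "squeeze" is the grip in N (left out, the last holds). Time passes only in rows, so rows that repeat a pose let the fingers close. It gives the time, the measured TCP pose, the force and the opening at its end, in the units of the state.
- get_obs(): the state, without advancing time (a new reading comes with each control period).
- snapshot(name): name is "scene" or "top" or "wrist"; returns a dict with "img" (480x640x3 uint8, red, green, blue), "fovy" (degrees; the focal length in pixels is half the picture's height over the tangent of half this angle, whatever the lens; pixels are square), "cx", "cy" (the principal point, pixels), "R" (3x3) and "t" (3): a world point X has camera coordinates R X + t. Camera axes: x right, y down, z forward; pixel columns grow to the right and rows downward; lengths in m; the calibration is good to about 2 mm. The wrist camera is an equidistant fisheye: a pixel r from the principal point sees the ray r / f radians off the axis. A picture is of the moment at which its call begins. There is no depth.
- sign_off(): hands the job in, once; it reports no verdict.
The state is a dict: "time": time; "q": joint angles; "dq": joint speeds; "joint_efforts": joint torques, N m; "tool_pos": TCP position; "eef_rot": TCP orientation; "ft_force": force on the tool from outside, world axes, zero at the start; "ft_torque": the same for the moment, N m; "width": finger opening in m.
Only numpy, scipy, OpenCV 4.12 (cv2) and the standard library are available. Lean on these libraries where they do the work, as an engineer would, in place of code of your own. Each camera call takes 0.05 s, during which the arm holds its last target. There are 200 camera calls.

TASK

Weigh the crucible in its square dish: with the dish still on the black loading shelf, press the blue zero key of the balance, then slide the dish, crucible and all, off the shelf and onto the small raised metal pan so that it sits level and centred there, clear of the shelf, and then press the green record key. Slide the dish rather than lifting it, do not touch the crucible, never press the red key, press blue only while the dish is on the shelf and green only once it is on the pan, and leave the other things on the bench as they are.

Things in the scene. Friction and masses are not known exactly. Their poses are not given: they have to be found in the camera images.
- balance: White balance fixed to the bench. Origin on the bench below its pan's middle; z up, y from the key strip over the pan towards the loading shelf, x away from the robot. Housing x -82 to +82, y -150 to +50 mm, top 35 mm above the bench, flat black display. Pan: bare metal plate 70 x 70 x 6 mm on a post, top 58.5 mm above the bench; the dish, when centred, overhangs it 10 mm all round.
- pan (a point): Centre of the pan's top face, 58.5 mm above the bench; axes as the balance. Note for arms with a bulky wrist: a dark beam spans the back of the bench overhead (from world x = 0.62 m backwards, underside 0.51 m above the bench), so keep low and near when crossing over the balance.
- shelf: Black loading shelf on two side plates, fixed at balance x = 0, y = +128 mm, same axes. Origin on the bench below its middle. Plate 140 x 134 mm (balance x -70 to +70, y +61 to +195), no rims, top 60 mm above the bench. Open gap of 26 mm between pan and shelf (balance y +35 to +61), which the dish bridges as it slides; the pan is 1.5 mm lower than the shelf.
- dish: Clear square dish, 90 x 90 mm, 12 mm high, walls and floor 2 mm, about 60 g, loose on the shelf, turned up to 7 degrees and up to 18 mm off the shelf's middle line; its centre starts 112 to 126 mm from the pan's along balance y. Origin at the centre of its underside, axes along its sides, z up.
- crucible: White porcelain crucible, rim 45 mm, foot 28 mm, 21 mm high, about 50 g, standing loose in the dish (inside floor 2 mm above the dish's origin) near its middle. Origin at the centre of its underside.
- zero_key (a joint): Blue zero key, travel in m: 0 released, 0.006 fully down; counts as pressed beyond 0.004. Springs back; fully down takes 4 N.
- record_key (a joint): Green record key, same make: 0 released, 0.006 fully down, pressed beyond 0.004, 4 N.
- clear_key (a joint): Red clear key, same make; not to be pressed. The three round keys (24 mm across) stand in a row 42 mm apart along balance x on the key strip, at balance y = -118 mm and x = -54, -12 and +30 mm; which colour is where changes.
- zero_key_top (a point): Centre of the top face of the blue key, 53 mm above the bench; it is pressed straight down.
- record_key_top (a point): Centre of the top face of the green key; it is pressed straight down.
- clear_key_top (a point): Centre of the top face of the red key.
- tube50: Bystander: clear tube with blue cap, 35 mm across, 128 mm high, standing left of the balance. Origin at the centre of its underside.
- yellow_rack: Bystander: yellow micro-tube rack, 66 x 125 x 16 mm, on the left. Origin at the centre of its underside.
- bottle: Bystander: white bottle with blue cap, 48 mm across, 109 mm high, on the right. Origin at the centre of its underside.
- vial: Bystander: tiny vial, 12 mm across, 30 mm high, on the left near the front. Origin at the centre of its underside.
Things that resemble listed ones, but are neither listed nor needed, are in the scene too. Leave any orange or purple look-alike of the crucible alone.

How it is judged (in metres and radians):
On the way, in this order (a step that is already met when the one before it is completed fails the run):
1. the blue zero key is pressed down while the dish is on the loading shelf (value of joint zero_key above 0.004 m and y of dish in the frame of balance above 0.065 m and z of dish in the frame of balance above 0.055 m), for 0.05 s.
2. the dish with its crucible has come to sit centred and level on the pan, at rest (contact force between dish and shelf below 0.02 N and horizontal distance between dish and pan below 0.015 m and angle between dish's own z axis and vertical below 0.06 rad and z of dish in the frame of pan between -0.003 and 0.003 m and angle between crucible's own z axis and vertical below 0.25 rad and horizontal distance between crucible and dish below 0.03 m and z of crucible in the frame of dish below 0.008 m and linear speed of each of dish, crucible below 0.01 m/s), for 0.2 s.
3. the green record key is pressed down with the dish on the pan (value of joint record_key above 0.004 m and contact force between dish and shelf below 0.02 N and horizontal distance between dish and pan below 0.015 m and angle between dish's own z axis and vertical below 0.06 rad and z of dish in the frame of pan between -0.003 and 0.003 m and angle between crucible's own z axis and vertical below 0.25 rad and horizontal distance between crucible and dish below 0.03 m and z of crucible in the frame of dish below 0.008 m), for 0.05 s.
At the end, for the whole second after the job is handed in: Dish on the pan: centre within 15 mm of the pan's, level within 0.06 rad, underside within 3 mm of the pan's top, not touching the shelf; crucible upright (0.25 rad), on the dish's floor within 30 mm of its centre; both at rest; the three keys released (within 1 mm) (all of step 2 and value of joint each of zero_key, record_key, clear_key below 0.001 m).
It fails at once if the red key is pressed (beyond 2 mm) (value of joint clear_key above 0.002 m).
It fails at once if the blue key is pressed (beyond 4 mm) with the dish off the shelf, or the green key with the dish not centred on the pan ((value of joint zero_key above 0.004 m and not (y of dish in the frame of balance above 0.065 m and z of dish in the frame of balance above 0.055 m)) or (value of joint record_key above 0.004 m and not (contact force between dish and shelf below 0.02 N and horizontal distance between dish and pan below 0.015 m and angle between dish's own z axis and vertical below 0.06 rad and z of dish in the frame of pan between -0.003 and 0.003 m and angle between crucible's own z axis and vertical below 0.25 rad and horizontal distance between crucible and dish below 0.03 m and z of crucible in the frame of dish below 0.008 m))).
It fails at once if the dish is lifted (more than 10 mm above the shelf's level) (height (world z) of dish above 0.07 m).
It fails at once if the robot touches the crucible (contact force between any of the fingers, the arm and crucible above 0.3 N).
It fails at once if a bystander is moved by more than 20 mm or knocked over (distance of any of tube50, yellow_rack, bottle, vial from where it was at the start of the episode above 0.02 m or angle between any of tube50, bottle, vial's own z axis and vertical above 0.5 rad).
It also fails if it takes over 58 s, if anything falls off the work surface, if the arm or the gripper's body presses on something with over 40 N, if the wrist force passes 120 N, or if a joint passes its speed limit or range.

## Working session

There is one attempt and no reset: what is moved stays moved. The work goes in short steps, Python scripts to look and compute and a tool call to move; the robot and the scene stay as the last step left them, time stands still between calls to the robot, and variables do not carry over. Pictures are saved under pics/ and viewed, about 8 in all and at most 12, crops included, and the job is handed in when it is done.

Besides the shell and the picture viewer there is one more tool, called after "Emit:" by a JSON object that holds its "name" and its "arguments", one argument or row to a line. arm_command: Moves the arm, as the interface text tells. Its arguments: {"type":"object","properties":{"targets":{"type":"array","items":{"type":"number"}},"squeeze":{"type":"number"}},"required":["targets"]}

```bash
mkdir -p pics
cat > h.py <<'E'
from station import *
import numpy as np, cv2
from scipy.spatial.transform import Rotation as Ro
def ray(s,u,v):
    f=240/np.tan(np.radians(s['fovy'])/2); R=np.array(s['R']);t=np.array(s['t'])
    return -R.T@t, R.T@np.array([(u-s['cx'])/f,(v-s['cy'])/f,1.])
def onz(s,u,v,z):
    c,d=ray(s,u,v); return c+d*(z-c[2])/d[2]
def proj(s,X):
    f=240/np.tan(np.radians(s['fovy'])/2); p=np.array(s['R'])@np.array(X)+np.array(s['t']); return np.array([s['cx']+f*p[0]/p[2],s['cy']+f*p[1]/p[2]])
def save(n,im): cv2.imwrite('pics/'+n,im[:,:,::-1])
E
python3 - <<'E'
from h import *
for n in('scene','top'):
    s=snapshot(n); save(n+'1.png',s['img']); print(n,s['fovy'],s['cx'],s['cy'],-np.array(s['R']).T@s['t'])
o=get_obs(); print({k:np.round(v,3).tolist() if not isinstance(v,float) else v for k,v in o.items()})
E
```

```text
scene 44.24761980383507 322.34967947645646 235.08152822809961 [-0.44839851 -0.44869461  1.17396232]
top 57.97177990062455 320.44217016693284 239.02972665343106 [0.3885715  0.05569195 0.990631  ]
{'time': 0.1, 'q': [-79.887, 10.397, 92.125, -0.001, 77.567, -11.82], 'dq': [0.009, -0.019, -0.187, -0.049, -0.061, 0.136], 'joint_efforts': [0.001, -44.588, -35.224, -0.0, 0.004, -0.0], 'tool_pos': [0.215, -0.533, 0.2], 'eef_rot': [-179.912, -0.017, 21.934], 'ft_force': [-0.304, 0.43, -0.675], 'ft_torque': [-0.042, -0.04, -0.027], 'width': 0.08532150706962859}
```

View pics/top1.png

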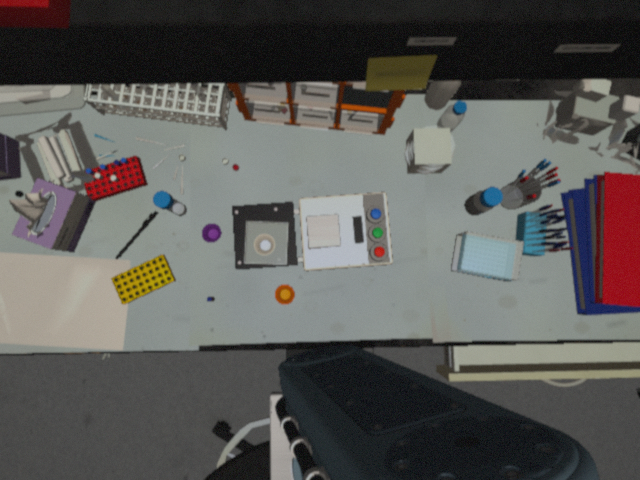

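View pics/scene1.png

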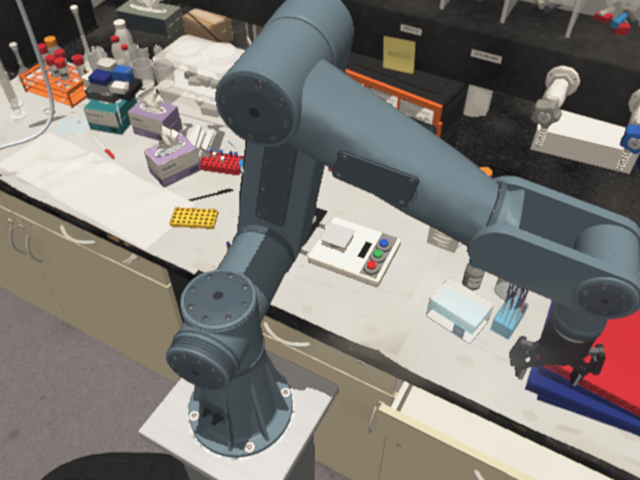

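Top view: dish with white crucible at about (264,245) on the black shelf. Look-alikes: orange (285,294), purple (211,232). Pan is at (323,231); keys are blue (376,214), green (377,232) and red (379,252). I'll take a close crop and measure.

Run:
```python
from h import *
ims=[snapshot('top') for _ in range(6)]
s=ims[0]; im=np.mean([i['img'] for i in ims],0).astype(np.uint8); np.save('top.npy',im)
c=cv2.resize(im[190:275,225:400],None,fx=4.5,fy=4.5,interpolation=cv2.INTER_CUBIC); save('crop.png',c)
hsv=cv2.cvtColor(im,cv2.COLOR_RGB2HSV)
K={}
for n,(a,b) in dict(blue=(100,125),green=(45,85),red=(172,180)).items():
    h=hsv[...,0]; m=((h>=a)&(h<b)|((n=='red')&(h<8)))&(hsv[...,1]>120)&(hsv[...,2]>60)
    m[:, :362]=0;m[:,395:]=0;m[:195]=0;m[270:]=0
    v,u=np.nonzero(m); K[n]=onz(s,u.mean(),v.mean(),.053 - .001); print(n,m.sum(),u.mean(),v.mean(),K[n])
d=K['blue']-K['red']; print('dist',np.linalg.norm(d[:2]),'yaw',np.degrees(np.arctan2(-0+d[1],d[0])))
print('g',np.linalg.norm((K['blue']-K['green'])[:2]))
```

```text
blue 77 375.4805194805195 213.35064935064935 [ 0.54223866 -0.08167703  0.052     ]
green 75 377.3066666666667 232.28 [ 0.50030132 -0.08430815  0.052     ]
red 89 379.0561797752809 251.30337078651687 [ 0.45854441 -0.08674126  0.052     ]
dist 0.08384731826918553 yaw 3.4626709569363725
g 0.04201979686109532
```

View pics/crop.png

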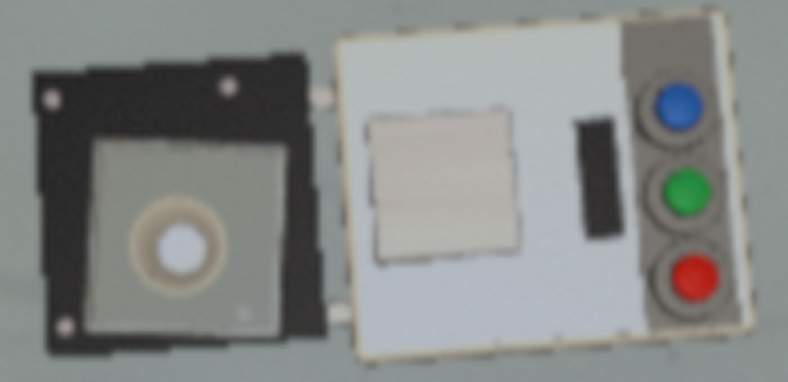

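Run:
```python
from h import *
s=snapshot('top'); im=np.load('top.npy')
yaw=np.radians(3.46); 
def R2(a): return np.array([[np.cos(a),-np.sin(a)],[np.sin(a),np.cos(a)]])
print('pan from keys',[ (np.array(k)-R2(yaw)@[x,-.118]).round(4).tolist() for k,x in (([.5422,-.0817],.03),([.5003,-.0843],-.012),([.4585,-.0867],-.054))])
def corners(P,z):
    W=np.array([onz(s,225+(x+.5)/4.5-.5,190+(y+.5)/4.5-.5,z)[:2] for x,y in P]); 
    e=[W[1]-W[0],W[2]-W[3],W[0]-W[3],W[1]-W[2]]
    print('ctr',W.mean(0).round(4),'len',[round(float(np.linalg.norm(a)),4) for a in e],'ang', [round(float(np.degrees(np.arctan2(a[0],-a[1]))),2) for a in e[:2]],[round(float(np.degrees(np.arctan2(-a[1],a[0])))*-1,2) for a in e[2:]]); return W.mean(0)
p=corners([(368,118),(510,110),(519,250),(378,262)],.0585)
d=corners([(93,138),(287,145),(280,337),(86,331)],.072)
# mask refine of dish
g=cv2.resize(im[190:275,225:400],None,fx=4.5,fy=4.5,interpolation=cv2.INTER_CUBIC).astype(int).sum(2)
m=(g>240).astype(np.uint8); m[:, :60]=0;m[:,308:]=0;m[:118]=0;m[338:]=0; m=cv2.morphologyEx(m,cv2.MORPH_OPEN,np.ones((25,25)))
r=cv2.minAreaRect(max(cv2.findContours(m,0,2)[0],key=cv2.contourArea)); print(r); 
B=cv2.boxPoints(r); B=B[np.argsort(np.arctan2(*(B-B.mean(0)).T[::-1]))]; print(B); d2=corners(B,.072)
print('dish in balance',(R2(-yaw)@(d-p)).round(4),(R2(-yaw)@(d2-p)).round(4))
# crucible foot/rim
print('cruc rim',onz(s,225+178.5/4.5-.5,190+247/4.5-.5,.083))
```

```text
pan from keys [[0.5051, 0.0343], [0.5052, 0.0342], [0.5053, 0.0343]]
ctr [0.5051 0.034 ] len [0.0688, 0.068, 0.07, 0.0682] ang [2.29, 3.85] [3.02, 2.29]
ctr [0.4806 0.1564] len [0.0921, 0.0911, 0.0916, 0.0913] ang [-3.07, -2.84] [-2.11, -2.73]
((185.66476440429688, 238.7542266845703), (197.94515991210938, 197.80096435546875), 2.361374616622925)
[[ 90.851135 135.85985 ]
 [288.6282   144.0156  ]
 [280.4784   341.64862 ]
 [ 82.701324 333.49286 ]]
ctr [0.4801 0.1568] len [0.0939, 0.0929, 0.0938, 0.0939] ang [-3.37, -3.43] [-2.39, -3.0]
dish in balance [-0.0171  0.1237] [-0.0176  0.1241]
cruc rim [0.47518384 0.1592326  0.083     ]
```

Keys measure 42 mm apart as described, giving pan at (0.505, 0.034) and balance yaw 3.46°. The dish is at (0.480, 0.157), yaw about -3°. First I'll go above the blue key with the fingers shut.

```bash
cat >> h.py <<'E'
YB=3.46; PAN=np.array([.5052,.0342])
def bal(x,y):
    a=np.radians(YB); return PAN+np.array([[np.cos(a),-np.sin(a)],[np.sin(a),np.cos(a)]])@[x,y]
def rel(xyz,yaw,z=None,frm=None):
    o=get_obs(); p,e=(o['tool_pos'],o['eef_rot']) if frm is None else frm
    A=Ro.from_euler('xyz',e,degrees=True); B=Ro.from_euler('xyz',[180,0,yaw],degrees=True)
    print((A.inv()*B).as_rotvec().round(3),(A.inv().apply(np.array(xyz)-p)/.04).round(3))
E
python3 - <<'E'
from h import *
o=get_obs()
rel([.542,-.082,.10],3.46,frm=([.215,-.533,.201],[180,0,21.93]))
E
```

```text
[ 0.    -0.     0.322] [11.794 -7.406  2.525]
```

Emit:
{"name": "arm_command", "arguments": {
  "targets": [0,0,0.322,11.79,-7.41,1,0,0,0,0.322,11.79,-7.41,1,0,0,0,0.322,11.79,-7.41,1,0,0,0,0.322,11.79,-7.41,1,0,0,0,0.322,11.79,-7.41,1,0,0,0,0.322,11.79,-7.41,1,0,0,0,0.322,11.79,-7.41,1,0,0,0,0.322,11.79,-7.41,1,0,0,0,0.322,11.79,-7.41,1,0,0,0,0.322,11.79,-7.41,2.5,0,0,0,0.322,11.79,-7.41,2.5,0,0,0,0.322,11.79,-7.41,2.5,0],
  "squeeze": 20
}}

```text
time: 1.95
tool_pos: [0.542, -0.083, 0.1023]
eef_rot: [180.0, -0.0, 3.4]
ft_force: [0.7, 0.0, 1.0]
width: 0.0001
```

Emit:
{"name": "arm_command", "arguments": {
  "targets": [0,0,0,0,0,0.9,0,0,0,0,0,0,1.1,0,0,0,0,0,0,1.25,0,0,0,0,0,0,1.35,0,0,0,0,0,0,1.35,0,0,0,0,0,0,1.35,0]
}}

```text
time: 2.7
tool_pos: [0.542, -0.0824, 0.0476]
eef_rot: [180.0, -0.0, 3.5]
ft_force: [-0.2, 0.4, 0.2]
width: 0.0
```

Run:
```python
from h import *
s=snapshot('wrist'); save('w1.png',s['img']);
```

```text
(no output)
```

View pics/w1.png

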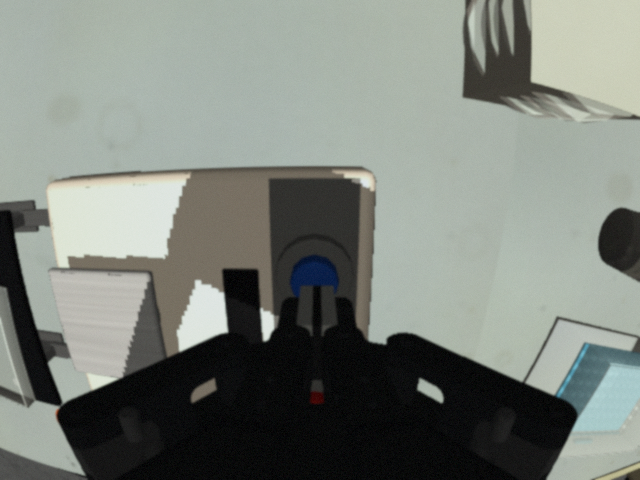

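Wrist view: the shut fingers stand over the blue key (317,280), but there is almost no force. I'll go a little deeper and watch the force.

Emit:
{"name": "arm_command", "arguments": {
  "targets": [0,0,0,0,0,0.02,0,0,0,0,0,0,0.04,0,0,0,0,0,0,0.04,0]
}}

```text
time: 3.12
tool_pos: [0.5414, -0.0823, 0.0453]
eef_rot: [-180.0, 0.0, 3.5]
ft_force: [0.5, 0.5, -0.1]
width: 0.0001
```

Run:
```python
from h import *
s=snapshot('wrist'); o=get_obs(); f=240/np.tan(np.radians(s['fovy'])/2)
save('w2.png',cv2.resize(s['img'][220:340,240:400],None,fx=5,fy=5,interpolation=cv2.INTER_CUBIC))
def pf(X):
    p=np.array(s['R'])@X+np.array(s['t']); r=np.hypot(p[0],p[1]); th=np.arctan2(r,p[2]); return s['cx']+f*th*p[0]/r, s['cy']+f*th*p[1]/r
print('cam',-np.array(s['R']).T@s['t'],'tcp',pf(np.array(o['tool_pos'])),o['tool_pos'],o['ft_force'])
for z in(.047,.053): print([np.round(pf(np.array([.5422+a,-.0817+b,z])),1).tolist() for a,b in((0,0),(.012,0),(-.012,0),(0,.012),(0,-.012))])
```

```text
cam [ 0.60972006 -0.0779962   0.21764692] tcp (np.float64(316.8065707462283), np.float64(278.99075740373644)) [ 0.54148603 -0.08225128  0.04531797] [-0.52862079  0.1582521  -1.55436703]
[[315.8, 278.8], [317.3, 255.8], [314.3, 300.8], [291.5, 277.4], [340.0, 280.2]]
[[315.8, 283.5], [317.3, 259.7], [314.3, 306.0], [290.7, 282.0], [340.7, 284.8]]
```

View pics/w2.png

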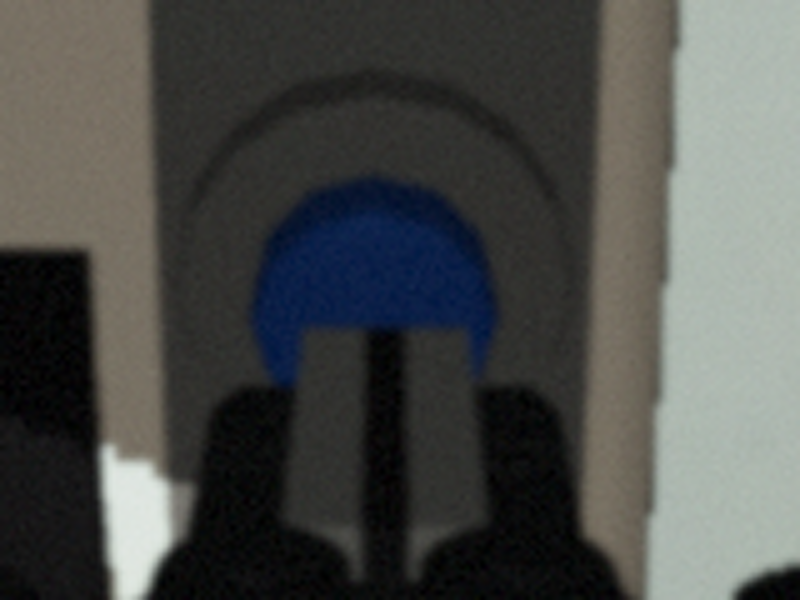

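The key looks unpressed (its side wall is visible) and the fingertips seem higher than it. I'll go on down in small steps until the force rises.

Emit:
{"name": "arm_command", "arguments": {
  "targets": [0,0,0,0,0,0.04,0,0,0,0,0,0,0.08,0,0,0,0,0,0,0.08,0]
}}

```text
time: 3.55
tool_pos: [0.5414, -0.0822, 0.0419]
eef_rot: [-180.0, 0.0, 3.5]
ft_force: [-0.0, -0.4, -0.2]
width: 0.0002
```

```bash
cat > blue.py <<'E'
from h import *
o=get_obs(); print(o['tool_pos'].round(4) if hasattr(o['tool_pos'],'round') else o['tool_pos'],np.round(o['ft_force'],2),np.round(o['joint_efforts'],2),o['width'])
s=snapshot('wrist'); c=s['img'][235:330,317].astype(int); 
for i in range(0,70,1): print(235+i,c[i].tolist(),end=' ')
E
python3 blue.py
```

```text
[ 0.5414 -0.0822  0.0419] [-0.05 -0.4  -0.17] [-1.000e-02 -4.511e+01 -2.885e+01 -0.000e+00 -2.000e-02  0.000e+00] 0.00018657304619372977
235 [45, 44, 43] 236 [33, 34, 32] 237 [34, 34, 34] 238 [32, 33, 32] 239 [31, 33, 32] 240 [37, 39, 37] 241 [38, 38, 37] 242 [44, 46, 45] 243 [51, 51, 47] 244 [52, 51, 48] 245 [54, 53, 51] 246 [50, 49, 46] 247 [50, 51, 50] 248 [49, 48, 47] 249 [50, 50, 48] 250 [53, 51, 47] 251 [48, 48, 43] 252 [45, 46, 47] 253 [53, 53, 50] 254 [49, 51, 47] 255 [49, 51, 50] 256 [43, 43, 46] 257 [37, 41, 50] 258 [15, 23, 43] 259 [4, 19, 44] 260 [7, 18, 46] 261 [8, 21, 47] 262 [8, 21, 46] 263 [9, 25, 54] 264 [11, 28, 59] 265 [10, 30, 64] 266 [12, 31, 72] 267 [11, 35, 74] 268 [12, 34, 76] 269 [12, 33, 74] 270 [7, 30, 70] 271 [9, 29, 72] 272 [11, 32, 74] 273 [16, 35, 73] 274 [10, 30, 73] 275 [9, 30, 70] 276 [10, 29, 71] 277 [16, 34, 74] 278 [10, 30, 70] 279 [7, 31, 72] 280 [11, 32, 73] 281 [9, 30, 70] 282 [9, 29, 70] 283 [6, 30, 68] 284 [11, 27, 62] 285 [12, 21, 46] 286 [7, 14, 22] 287 [3, 5, 10] 288 [12, 11, 11] 289 [9, 11, 8] 290 [7, 8, 8] 291 [5, 5, 6] 292 [6, 6, 5] 293 [4, 5, 4] 294 [8, 10, 9] 295 [1, 5, 1] 296 [9, 8, 6] 297 [9, 11, 10] 298 [13, 11, 9] 299 [10, 9, 10] 300 [12, 11, 11] 301 [9, 11, 12] 302 [0, 6, 3] 303 [4, 5, 2] 304 [3, 3, 10]
```

Emit:
{"name": "arm_command", "arguments": {
  "targets": [0,0,0,0,0,0.05,0,0,0,0,0,0,0.1,0,0,0,0,0,0,0.15,0,0,0,0,0,0,0.15,0]
}}

```text
time: 4.1
tool_pos: [0.5413, -0.0822, 0.0359]
eef_rot: [-180.0, 0.0, 3.5]
ft_force: [0.5, -0.1, -0.6]
width: 0.0006
```

```bash
python3 blue.py | head -c 1800
```

```text
[ 0.5413 -0.0822  0.0359] [ 0.47 -0.12 -0.6 ] [-1.000e-02 -4.527e+01 -2.854e+01 -0.000e+00 -2.000e-02  0.000e+00] 0.0006250488584495272
235 [48, 48, 47] 236 [48, 50, 46] 237 [46, 45, 42] 238 [44, 45, 40] 239 [35, 33, 34] 240 [31, 32, 30] 241 [31, 33, 28] 242 [32, 31, 32] 243 [35, 35, 34] 244 [39, 39, 37] 245 [47, 46, 44] 246 [50, 49, 48] 247 [51, 48, 46] 248 [51, 53, 48] 249 [49, 50, 49] 250 [50, 50, 46] 251 [47, 50, 46] 252 [48, 48, 45] 253 [50, 51, 50] 254 [52, 53, 48] 255 [47, 49, 45] 256 [51, 51, 48] 257 [50, 50, 51] 258 [48, 48, 46] 259 [50, 52, 48] 260 [46, 46, 47] 261 [33, 38, 44] 262 [19, 26, 46] 263 [10, 22, 47] 264 [7, 22, 46] 265 [3, 18, 44] 266 [9, 23, 49] 267 [5, 24, 51] 268 [14, 24, 54] 269 [5, 24, 60] 270 [13, 33, 71] 271 [13, 35, 74] 272 [17, 37, 79] 273 [12, 32, 73] 274 [14, 33, 73] 275 [12, 33, 73] 276 [6, 29, 71] 277 [4, 27, 70] 278 [16, 33, 73] 279 [11, 31, 71] 280 [16, 33, 74] 281 [15, 34, 73] 282 [12, 30, 71] 283 [9, 29, 69] 284 [8, 29, 61] 285 [7, 18, 44] 286 [4, 13, 23] 287 [10, 10, 11] 288 [10, 6, 8] 289 [5, 10, 6] 290 [9, 7, 8] 291 [11, 10, 12] 292 [9, 6, 5] 293 [10, 9, 9] 294 [11, 9, 10] 295 [6, 7, 9] 296 [12, 11, 12] 297 [8, 8, 10] 298 [4, 1, 3] 299 [9, 11, 8] 300 [3, 7, 4] 301 [7, 4, 6] 302 [7, 10, 11] 303 [6, 10, 10] 304 [2, 5, 6]
```

Emit:
{"name": "arm_command", "arguments": {
  "targets": [0,0,0,0,0,0.05,0,0,0,0,0,0,0.075,0,0,0,0,0,0,0.075,0]
}}

```text
time: 4.53
tool_pos: [0.5414, -0.0823, 0.0331]
eef_rot: [-180.0, 0.0, 3.5]
ft_force: [-0.0, -1.2, 0.2]
width: -0.0003
```

Emit:
{"name": "arm_command", "arguments": {
  "targets": [0,0,0,0,0,0.05,0,0,0,0,0,0,0.05,0,0,0,0,0,0,0.05,0]
}}

```text
time: 4.9
tool_pos: [0.5415, -0.0823, 0.0312]
eef_rot: [-180.0, 0.0, 3.5]
ft_force: [0.1, 0.1, 0.2]
width: -0.0001
```

Emit:
{"name": "arm_command", "arguments": {
  "targets": [0,0,0,0,0,0.05,0,0,0,0,0,0,0.05,0,0,0,0,0,0,0.05,0]
}}

```text
time: 5.28
tool_pos: [0.5415, -0.0823, 0.0292]
eef_rot: [-180.0, 0.0, 3.5]
ft_force: [0.1, -0.1, -0.1]
width: 0.0
```

Emit:
{"name": "arm_command", "arguments": {
  "targets": [0,0,0,0,0,0.075,0,0,0,0,0,0,0.075,0]
}}

```text
time: 5.52
tool_pos: [0.5417, -0.0823, 0.0262]
eef_rot: [180.0, -0.0, 3.5]
ft_force: [0.5, 0.3, 1.2]
width: 0.0004
```

Emit:
{"name": "arm_command", "arguments": {
  "targets": [0,0,0,0,0,0.075,0,0,0,0,0,0,0.075,0]
}}

```text
time: 5.78
tool_pos: [0.5418, -0.0824, 0.0232]
eef_rot: [180.0, -0.0, 3.5]
ft_force: [0.2, -0.2, 3.3]
width: -0.0001
```

Run:
```python
from h import *
s=snapshot('wrist'); o=get_obs(); print(o['tool_pos'],o['ft_force'])
save('w3.png',cv2.resize(s['img'][220:360,220:400],None,fx=4.2,fy=4.2,interpolation=cv2.INTER_CUBIC))
```

```text
[ 0.54175738 -0.08237897  0.02332031] [-0.152761    0.12867103  2.54732504]
```

View pics/w3.png

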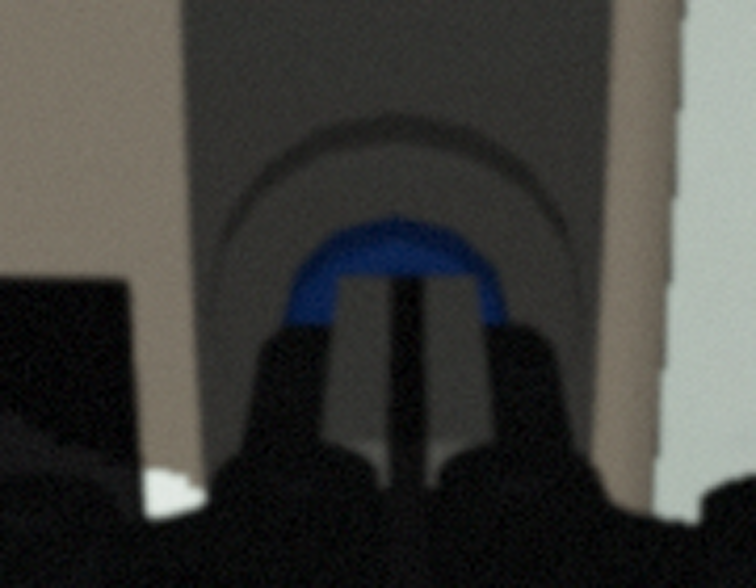

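Contact at last: force rises from TCP z≈0.0275, so the real fingertips sit about 25 mm above the reported TCP. A bit more to make the press certain.

Emit:
{"name": "arm_command", "arguments": {
  "targets": [0,0,0,0,0,0.04,0,0,0,0,0,0,0.06,0,0,0,0,0,0,0.06,0]
}}

```text
time: 6.2
tool_pos: [0.5418, -0.0824, 0.0209]
eef_rot: [180.0, -0.0, 3.5]
ft_force: [-0.5, -0.4, 3.5]
width: -0.0
```

Emit:
{"name": "arm_command", "arguments": {
  "targets": [0,0,0,0,0,0.03,0,0,0,0,0,0,0.03,0,0,0,0,0,0,0.03,0]
}}

```text
time: 6.58
tool_pos: [0.5418, -0.0824, 0.0206]
eef_rot: [180.0, -0.0, 3.5]
ft_force: [-3.3, 0.9, 11.8]
width: -0.0002
```

Run:
```python
from h import *
for i in range(4): print(get_obs()['ft_force'],get_obs()['tool_pos'][2]); snapshot('wrist')
```

```text
[-3.29746717  0.91960697 11.81297566] 0.020606323629959095
[-2.03284022  0.49021365 11.98756978] 0.020612841247934208
[-2.88307588  1.06515321 11.87092783] 0.020633794900802194
[-3.18059519  1.06480395 11.03066795] 0.02061454506143455
```

Bottomed out (12 N), so the blue key is pressed; the tips are 26 mm above the reported TCP. Next I'll move to the near (-x) side of the dish.

Run:
```python
from h import *
f=([.5418,-.0824,.0198],[180,0,3.46])
p=bal(-.092,.122); print(p); rel([*p,.105],3.46,frm=f); rel([*p,.046],3.46,frm=f)
```

```text
[0.40600479 0.15042526]
[0. 0. 0.] [-3.037 -6.015 -2.13 ]
[0. 0. 0.] [-3.037 -6.015 -0.655]
```

Emit:
{"name": "arm_command", "arguments": {
  "targets": [0,0,0,0,0,-1.2,0,0,0,0,0,0,-2.13,0,0,0,0,-3.04,-6.02,-2.13,40,0,0,0,-3.04,-6.02,-2.13,40,0,0,0,-3.04,-6.02,-2.13,40,0,0,0,-3.04,-6.02,-2.13,40,0,0,0,-3.04,-6.02,-2.13,40,0,0,0,-3.04,-6.02,-2.13,40,0,0,0,-3.04,-6.02,-1.4,40,0,0,0,-3.04,-6.02,-0.65,40,0,0,0,-3.04,-6.02,-0.65,40]
}}

```text
time: 8.15
tool_pos: [0.4037, 0.1495, 0.0436]
eef_rot: [180.0, 0.3, 3.4]
ft_force: [-0.3, 1.1, -0.4]
width: 0.0398
```

Run:
```python
from h import *
s=snapshot('wrist'); o=get_obs(); print(o['tool_pos'],o['ft_force'],o['width'])
save('w4.png',s['img'])
```

```text
[0.40505715 0.14979181 0.04497871] [ 0.54666342 -0.09160413 -0.11637321] 0.040004099665586254
```

View pics/w4.png

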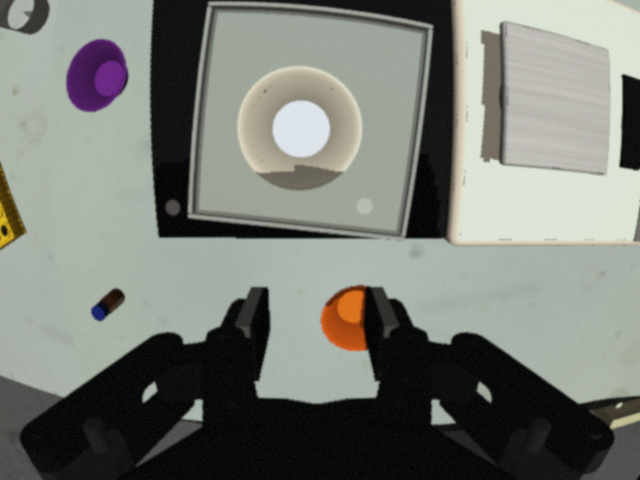

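Wrist view: the dish's near edge runs (190,217)-(405,237) and both fingertips, at (258,290) and (378,290), stand in front of it, well inside its width. I'll lower and push slowly in +x.

Emit:
{"name": "arm_command", "arguments": {
  "targets": [0,0,0,0,0,0.27,40,0,0,0,0,0,0.27,40,0,0,0,0.2,0,0.27,40,0,0,0,0.3,0,0.27,40,0,0,0,0.4,0,0.27,40,0,0,0,0.5,0,0.27,40,0,0,0,0.6,0,0.27,40,0,0,0,0.7,0,0.27,40,0,0,0,0.8,0,0.27,40,0,0,0,0.85,0,0.27,40,0,0,0,0.9,0,0.27,40,0,0,0,0.9,0,0.27,40]
}}

```text
time: 9.7
tool_pos: [0.4418, 0.1529, 0.0348]
eef_rot: [-180.0, -0.0, 3.5]
ft_force: [-0.1, -0.0, 0.4]
width: 0.0401
```

Run:
```python
from h import *
s=snapshot('wrist'); o=get_obs(); print(o['tool_pos'],o['ft_force'],o['width'])
save('w5.png',s['img'])
```

```text
[0.44171469 0.1528854  0.03482284] [-0.62904718  0.22444347  0.13006943] 0.0400130158542896
```

View pics/w5.png

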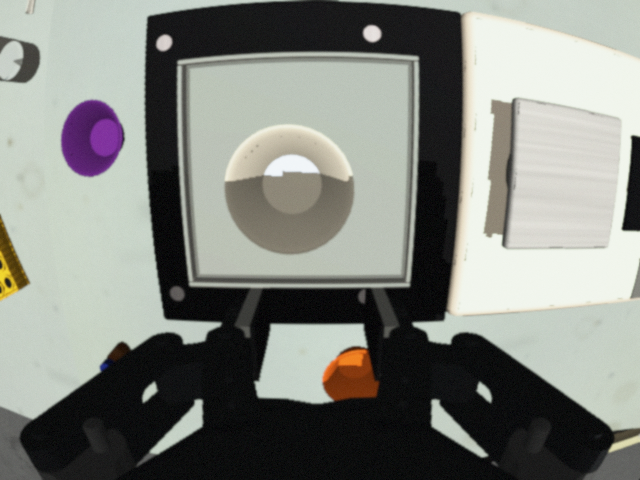

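Dish has squared up with the shelf; rim corners at about (178,60), (419,56), (411,287), (188,288), crucible near the middle.

```bash
cat >> h.py <<'E'
def fz(s,u,v,z):
    f=240/np.tan(np.radians(s['fovy'])/2); a=np.array([u-s['cx'],v-s['cy']]); r=np.hypot(*a); th=r/f
    R=np.array(s['R']); d=R.T@np.array([*(np.sin(th)*a/r),np.cos(th)]); c=-R.T@s['t']; return c+d*(z-c[2])/d[2]
def tobal(p):
    a=np.radians(YB); return np.array([[np.cos(a),np.sin(a)],[-np.sin(a),np.cos(a)]])@(np.array(p[:2])-PAN)
E
python3 - <<'E'
from h import *
s=snapshot('wrist')
D=[tobal(fz(s,*c,.072))*1e3 for c in [(178,60),(419,56),(411,287),(188,288)]]
P=[tobal(fz(s,*c,.0585))*1e3 for c in [(514,99),(620,117),(606,248),(503,247)]]
for n,A in(('dish',D),('pan',P)): print(n,np.round(A,1).tolist(),np.mean(A,0).round(1))
print('cruc rim',tobal(fz(s,290,189,.083))*1e3,'tcp',tobal(get_obs()['tool_pos'])*1e3)
# next: +y side push
f=(np.array([.4418,.1529,.0348]),[180,0,3.46])
p=bal(0,.124+.045+.011+.015); print(p); rel([*bal(-.07,.124),.0348],3.46,frm=f); rel([*p,.10],93.46,frm=f); rel([*p,.035],93.46,frm=f)
E
```

```text
dish [[44.4, 174.5], [44.6, 84.9], [-45.3, 84.4], [-46.2, 175.3]] [ -0.6 129.8]
pan [[34.1, 37.0], [35.6, -31.3], [-33.6, -31.1], [-32.6, 37.3]] [0.9 3. ]
cruc rim [ -4.75536448 131.40486252] tcp [-56.21322044 122.31474824]
[0.49343142 0.22884455]
[0. 0. 0.] [-0.347 -0.042 -0.   ]
[ 0.     0.    -1.571] [ 1.403 -1.817 -1.63 ]
[ 0.     0.    -1.571] [ 1.403 -1.817 -0.005]
```

Emit:
{"name": "arm_command", "arguments": {
  "targets": [0,0,0,-0.4,0,0,40,0,0,0,-0.4,0,-1.63,40,0,0,0,-0.4,0,-1.63,40,0,0,-1.571,1.4,-1.95,-1.63,40,0,0,-1.571,1.4,-1.95,-1.63,40,0,0,-1.571,1.4,-1.95,-1.63,40,0,0,-1.571,1.4,-1.95,-1.63,40,0,0,-1.571,1.4,-1.95,-1.63,40,0,0,-1.571,1.4,-1.95,-1.63,40,0,0,-1.571,1.4,-1.95,-1.63,40,0,0,-1.571,1.4,-1.95,-1.63,40,0,0,-1.571,1.4,-1.95,-1.63,40]
}}

```text
time: 11.3
tool_pos: [0.4923, 0.234, 0.0991]
eef_rot: [-180.0, 0.0, 93.7]
ft_force: [0.4, -0.3, 0.0]
width: 0.04
```

Emit:
{"name": "arm_command", "arguments": {
  "targets": [0,0,0,0,0,0,40,0,0,0,0,0,0,40,0,0,0,0,0,0,40]
}}

```text
time: 11.68
tool_pos: [0.4926, 0.2341, 0.0998]
eef_rot: [-180.0, 0.0, 93.4]
ft_force: [0.2, 0.6, -0.3]
width: 0.0397
```

Emit:
{"name": "arm_command", "arguments": {
  "targets": [0,0,0,0,0,1.2,40,0,0,0,0,0,1.62,40,0,0,0,0,0,1.62,40,0,0,0,-0.2,0,1.62,40,0,0,0,-0.35,0,1.62,40,0,0,0,-0.45,0,1.62,40,0,0,0,-0.55,0,1.62,40,0,0,0,-0.65,0,1.62,40,0,0,0,-0.75,0,1.62,40,0,0,0,-0.85,0,1.62,40,0,0,0,-0.95,0,1.62,40,0,0,0,-1.05,0,1.62,40]
}}

```text
time: 13.18
tool_pos: [0.4952, 0.192, 0.0352]
eef_rot: [-180.0, -0.0, 93.5]
ft_force: [0.6, 1.0, 0.7]
width: 0.04
```

Emit:
{"name": "arm_command", "arguments": {
  "targets": [0,0,0,-0.1,0,0,40,0,0,0,-0.2,0,0,40,0,0,0,-0.3,0,0,40,0,0,0,-0.4,0,0,40,0,0,0,-0.5,0,0,40,0,0,0,-0.6,0,0,40,0,0,0,-0.7,0,0,40,0,0,0,-0.8,0,0,40,0,0,0,-0.9,0,0,40,0,0,0,-1.0,0,0,40,0,0,0,-1.1,0,0,40,0,0,0,-1.1,0,0,40]
}}

```text
time: 14.68
tool_pos: [0.4979, 0.1478, 0.0351]
eef_rot: [-180.0, 0.0, 93.5]
ft_force: [0.4, -0.0, -0.6]
width: 0.0399
```

Run:
```python
from h import *
s=snapshot('wrist'); o=get_obs(); print(o['tool_pos'],tobal(o['tool_pos']),o['ft_force'],o['width'])
save('w6.png',s['img'])
```

```text
[0.49782707 0.14795684 0.03512118] [-0.00049407  0.11399445] [-0.69287224 -0.86244885  0.01188962] 0.0401902460700995
```

View pics/w6.png

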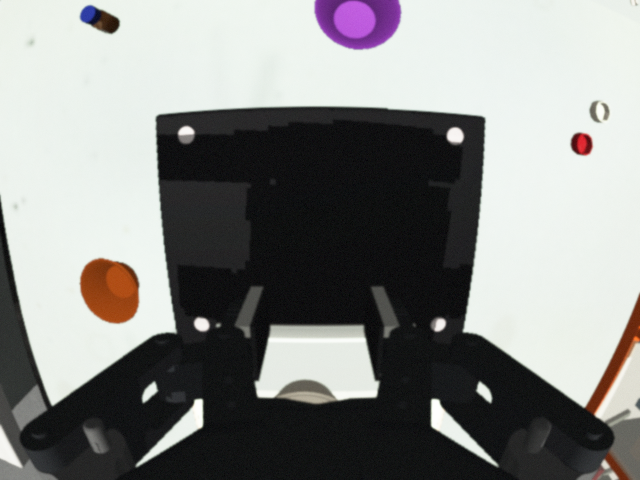

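The dish is against both fingers and sliding (wall visible between them at (318,330)). I'll continue onto the pan, slower at the end.

Emit:
{"name": "arm_command", "arguments": {
  "targets": [0,0,0,-0.1,0,0,40,0,0,0,-0.2,0,0,40,0,0,0,-0.3,0,0,40,0,0,0,-0.4,0,0,40,0,0,0,-0.5,0,0,40,0,0,0,-0.6,0,0,40,0,0,0,-0.7,0,0,40,0,0,0,-0.8,0,0,40,0,0,0,-0.88,0,0,40,0,0,0,-0.95,0,0,40,0,0,0,-1.0,0,0,40,0,0,0,-1.05,0,0,40]
}}

```text
time: 16.23
tool_pos: [0.5004, 0.1063, 0.0352]
eef_rot: [-180.0, -0.0, 93.5]
ft_force: [0.4, 0.7, 0.5]
width: 0.0401
```

Emit:
{"name": "arm_command", "arguments": {
  "targets": [0,0,0,-0.05,0,0,40,0,0,0,-0.1,0,0,40,0,0,0,-0.15,0,0,40,0,0,0,-0.2,0,0,40,0,0,0,-0.25,0,0,40,0,0,0,-0.3,0,0,40,0,0,0,-0.35,0,0,40,0,0,0,-0.38,0,0,40,0,0,0,-0.38,0,0,40,0,0,0,0.3,0,0,40,0,0,0,0.3,0,0,40,0,0,0,0.3,0,-1.8,40]
}}

```text
time: 17.73
tool_pos: [0.4949, 0.1179, 0.0933]
eef_rot: [-179.3, -0.0, 93.5]
ft_force: [1.1, -0.8, -0.1]
width: 0.0401
```

Emit:
{"name": "arm_command", "arguments": {
  "targets": [0,0,0,2.5,0,0,40,0,0,0,2.5,0,0,40,0,0,0,2.5,0,0,40,0,0,0,2.5,0,0,40]
}}

```text
time: 18.23
tool_pos: [0.4935, 0.2174, 0.0974]
eef_rot: [-180.0, 0.0, 93.5]
ft_force: [-0.5, -0.4, 0.3]
width: 0.0399
```

Run:
```python
from h import *
o=get_obs(); print(o['tool_pos'],tobal(o['tool_pos']))
t=snapshot('top'); save('t2.png',t['img'])
c=cv2.resize(t['img'][180:285,225:400],None,fx=4.5,fy=4.5,interpolation=cv2.INTER_CUBIC); save('t2c.png',c)
```

```text
[0.49351515 0.21735189 0.09740529] [-0.00061002  0.18352324]
```

View pics/t2c.png

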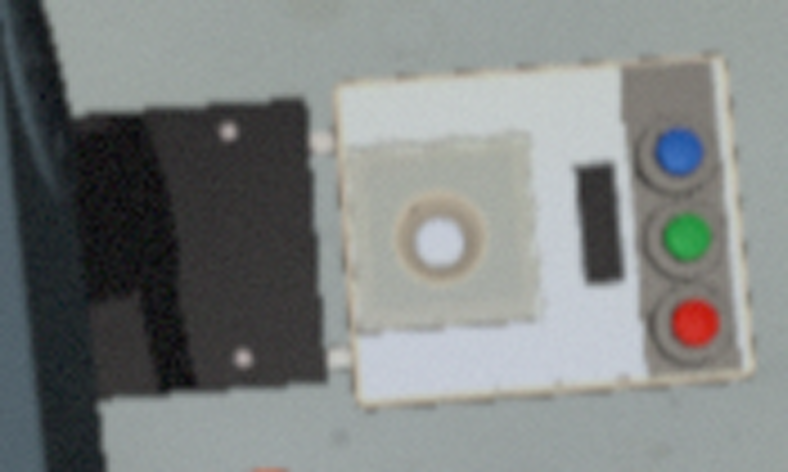

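Dish sits on the pan, clear of the shelf; corners in the crop are about (346,146), (530,132), (541,320), (359,332), crucible near the middle at (441,238).

Run:
```python
from h import *
t=snapshot('top')
g=lambda x,y,z: tobal(onz(t,225+(x+.5)/4.5-.5,180+(y+.5)/4.5-.5,z))*1e3
D=np.array([g(*c,.0705) for c in [(346,146),(530,132),(541,320),(359,332)]]); print(D.round(1).tolist(),D.mean(0).round(1)); print('cruc',g(441,238,.0815))
hsv=cv2.cvtColor(t['img'],cv2.COLOR_RGB2HSV); m=(hsv[...,0]>45)&(hsv[...,0]<85)&(hsv[...,1]>120)&(hsv[...,2]>60); m[:,:362]=0;m[:,395:]=0;m[:195]=0;m[270:]=0
v,u=np.nonzero(m); k=onz(t,u.mean(),v.mean(),.052); print('green',k)
f=(np.array([.4935,.2174,.0978]),[180,0,93.46])
rel([.5003,-.0843,.0978],93.46,frm=f);rel([.5003,-.0843,.0978],3.46,frm=f)
```

```text
[[42.2, 43.5], [42.2, -44.7], [-48.1, -42.3], [-47.0, 44.1]] [-2.7  0.2]
cruc [-6.72739526  2.15754918]
green [ 0.50044159 -0.08432188  0.052     ]
[0. 0. 0.] [-7.539 -0.286 -0.   ]
[ 0.    -0.     1.571] [-7.539 -0.286 -0.   ]
```

Dish is centred within 3 mm. Next I'll move high over to the green key, turning back and shutting the fingers.

Emit:
{"name": "arm_command", "arguments": {
  "targets": [0,0,0,0,0,-0.6,0,0,0,1.571,-7.54,-0.29,-0.6,0,0,0,1.571,-7.54,-0.29,-0.6,0,0,0,1.571,-7.54,-0.29,-0.6,0,0,0,1.571,-7.54,-0.29,-0.6,0,0,0,1.571,-7.54,-0.29,-0.6,0,0,0,1.571,-7.54,-0.29,-0.6,0,0,0,1.571,-7.54,-0.29,-0.6,0,0,0,1.571,-7.54,-0.29,-0.6,0,0,0,1.571,-7.54,-0.29,-0.6,0,0,0,1.571,-7.54,-0.29,-0.6,0,0,0,1.571,-7.54,-0.29,-0.6,0]
}}

```text
time: 19.82
tool_pos: [0.5002, -0.0842, 0.1216]
eef_rot: [180.0, 0.0, 3.5]
ft_force: [-0.5, -0.7, -0.2]
width: -0.0001
```

Emit:
{"name": "arm_command", "arguments": {
  "targets": [0,0,0,0,0,0,0,0,0,0,0,0,0,0,0,0,0,0,0,0.8,0,0,0,0,0,0,1.6,0,0,0,0,0,0,1.6,0,0,0,0,0,0,1.6,0]
}}

```text
time: 20.58
tool_pos: [0.5011, -0.0838, 0.0587]
eef_rot: [180.0, -0.1, 3.5]
ft_force: [-0.7, -1.0, 0.0]
width: -0.0
```

Run:
```python
from h import *
o=get_obs(); print(o['tool_pos'],tobal(o['tool_pos']),o['ft_force'],o['width'])
s=snapshot('wrist'); save('w7.png',s['img'])
```

```text
[ 0.50111686 -0.08381443  0.05869177] [-0.01119807 -0.11755289] [-0.70706773 -1.04094574  0.03202924] -4.025264122908539e-05
```

View pics/w7.png

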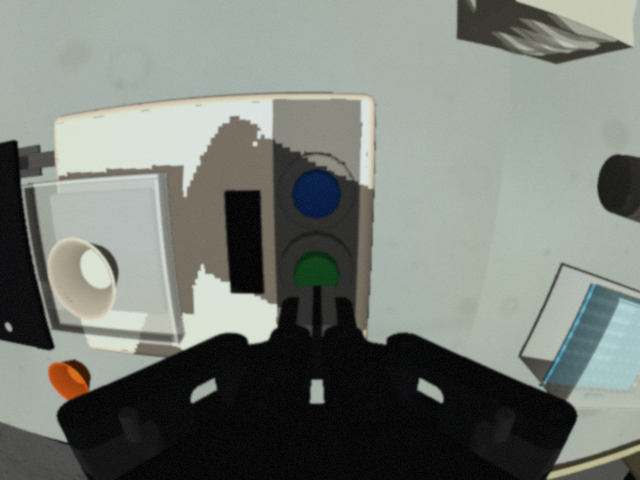

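Green key is under the fingers at (317,270), and the dish is on the pan at left. Pressing.

Emit:
{"name": "arm_command", "arguments": {
  "targets": [0,0,0,0,0,0.4,0,0,0,0,0,0,0.65,0,0,0,0,0,0,0.75,0,0,0,0,0,0,0.83,0,0,0,0,0,0,0.88,0,0,0,0,0,0,0.92,0,0,0,0,0,0,0.92,0,0,0,0,0,0,0.92,0]
}}

```text
time: 21.62
tool_pos: [0.5004, -0.0836, 0.0211]
eef_rot: [-180.0, -0.0, 3.5]
ft_force: [-2.8, 1.7, 4.2]
width: -0.0005
```

Emit:
{"name": "arm_command", "arguments": {
  "targets": [0,0,0,0,0,0.03,0,0,0,0,0,0,0.03,0,0,0,0,0,0,0.03,0]
}}

```text
time: 22.0
tool_pos: [0.5006, -0.0836, 0.0206]
eef_rot: [180.0, -0.0, 3.5]
ft_force: [-6.3, 1.4, 11.9]
width: -0.0004
```

Emit:
{"name": "arm_command", "arguments": {
  "targets": [0,0,0,0,0,-1,0,0,0,0,0,0,-2,0,0,0,0,0,-3,-3,0,0,0,0,-3,5,-3,0,0,0,0,-3,5,-3,0,0,0,0,-3,5,-3,0,0,0,0,-3,5,-3,0,0,0,0,-3,5,-3,0,0,0,0,-3,5,-3,0]
}}

```text
time: 23.12
tool_pos: [0.3923, -0.2935, 0.1401]
eef_rot: [179.9, -0.1, 3.2]
ft_force: [-0.0, 0.5, -0.2]
width: 0.0
```

Run:
```python
from h import *
print(get_obs()['tool_pos'])
t=snapshot('top')
c=cv2.resize(t['img'][180:305,225:400],None,fx=4.5,fy=4.5,interpolation=cv2.INTER_CUBIC); save('t3c.png',c)
```

```text
[ 0.39234596 -0.29345936  0.14010885]
```

View pics/t3c.png

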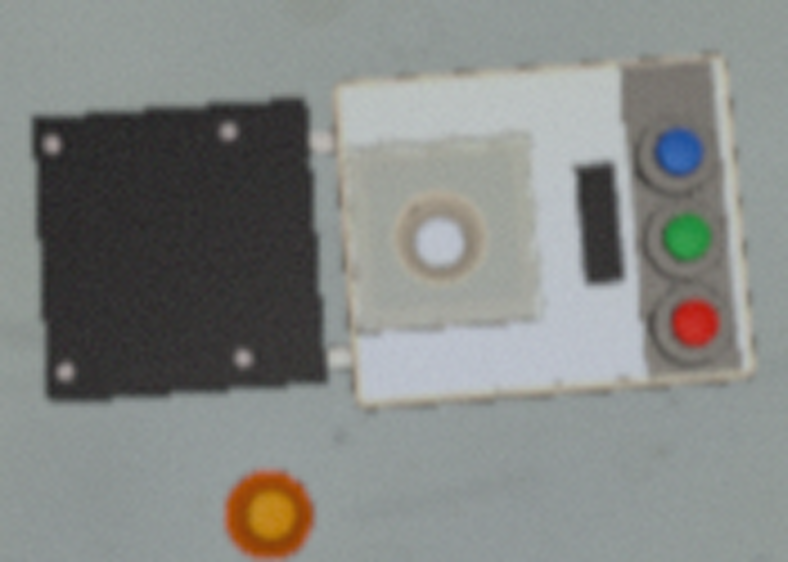

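The dish and crucible haven't moved: the dish centre is at about (444,232) on the pan, the keys are clear of the arm, and the arm is away. Handing in.

```bash
python3 -c "
from station import *
print(sign_off())"
```

```text
the job is handed in; nothing more can be done
None
```

I pressed the blue key with the dish on the shelf, slid the dish with its crucible onto the pan, then pressed the green key. I handed the job in at about 23 s; no verdict was reported.

- **Keys:** both presses went down to the stop, at about 12 N. Red was never approached. That the keys had sprung back I judged only from the arm being clear and the last top picture.
- **Slide:** I squared the dish with a +x push, then pushed it along -y onto the pan, with two fingers against the outside of its wall.
- **Final position:** the top view after the slide put the dish about 3 mm from the pan's centre and about 17 mm clear of the shelf, and the picture after the green press showed no change. The crucible was about 5 mm from the dish's middle.
- **Levelness:** I did not measure this directly; I inferred it from the dish resting wholly on the pan.
- **Bystanders:** I did not measure the listed bystanders again at the end. The arm met no unexpected contact force at any of the readings.
- **Disagreements:** the real fingertips sit about 26 mm above the reported TCP. I found this by feeling for the blue key and allowed for it afterwards. The wrist camera placed the pan about 3 mm differently from the top camera.

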